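# Snap the marker into its spring-clip dock and cap its nib

### The job

Take the fat marker from the wooden pen rest and put it away in the grey docking rack: press it down between the two pairs of steel spring fingers until both snap around it, its nib clear of the metal cap block, then slide it along the clips until the nib is in the socket and the marker's shoulder meets the block, and let go. Press and push gently, feeling for the stops: do not force the rack, and leave everything else on the shelf where it is.

Things in the scene. Friction and masses are not known exactly. Their poses are not given: they have to be found in the camera images.
- marker: Fat marker, thickest of the three pens on the rest: aluminium barrel 18 mm thick, 160 mm long, thin black bands, 30 to 60 g. Origin on its axis at mid length; y axis along the barrel towards the black nib (x and z roll with it). Nib: 10 mm thick, sticks out 14 mm beyond the barrel's +y end. It lies level in one of the rest's three lanes, nib to the rest's +y.
- marker_shoulder (a point): On the marker's axis at the flat shoulder where the barrel ends and the nib begins, 80 mm from the origin along +y.
- marker_front (a point): On the marker's axis, 48 mm from the origin towards the nib.
- marker_back (a point): On the marker's axis, 48 mm from the origin away from the nib.
- pen_rest: Fixed wooden pen rest, base 150 (x) by 130 (y) by 8 mm; cross bars at y = -50 and +50 mm with V notches (tops 35 mm high) make three lanes along y at x = -55, 0, +55 mm. Origin under the centre of the base. Which pen lies in which lane varies. The marker's axis is 37 mm above the table there; its middle is free underneath down to the base.
- rack: Fixed grey plastic docking rack. Origin on the table under the midpoint between the two clips; z up, y along the docked marker towards the cap block. Base x = -30 to 30, y = -75 to 129, 10 mm high. Clips at y = -48 and +48 mm, each 12 mm long in y; between them (y = -42 to 42) nothing stands on the base, so the gripper can hold the marker at its middle.
- rack_seat (a point): Fixed point midway between the clips, 45 mm above the rack's origin; axes as the rack's. The clips' height is adjustable and not reported: the docked marker's axis lies h = 0 to 8 mm above this point, so the seat must be felt. From the top: fingers resist from axis 60+h mm above the table (8 to 16 N in all to pass), it drops below 53+h, then rigid seats stop it at 45+h.
- clip_front (a point): Fixed point 48 mm from rack_seat towards the cap block, at the front clip (the back clip is alike, 96 mm towards -y). Each clip: rigid seat 17 mm wide, top 36+h mm above the table, between two upright steel spring fingers swinging outwards. Round inward bumps (4 mm radius, centred 53+h mm high) leave a 14.4 mm gap at rest; flared lips reach 67+h mm, about 42 mm over all.
- finger_back_l (a joint): Outward swing of the back clip's spring finger on the rack's -x side, in rad: 0 closed, as at the start and when snapped around the seated marker; about 0.05 when the barrel's widest part passes the bumps. Its pivot is 37 mm below the bump.
- finger_back_r (a joint): Outward swing of the back clip's spring finger on the rack's +x side, in rad: 0 closed, as at the start and when snapped around the seated marker; about 0.05 when the barrel's widest part passes the bumps. Its pivot is 37 mm below the bump.
- finger_front_l (a joint): Outward swing of the front clip's spring finger on the rack's -x side, in rad: 0 closed, as at the start and when snapped around the seated marker; about 0.05 when the barrel's widest part passes the bumps. Its pivot is 37 mm below the bump.
- finger_front_r (a joint): Outward swing of the front clip's spring finger on the rack's +x side, in rad: 0 closed, as at the start and when snapped around the seated marker; about 0.05 when the barrel's widest part passes the bumps. Its pivot is 37 mm below the bump.
- seal (a joint): How far the nib has pushed in the feather-light sprung seal flap in the cap block's socket, in m: 0 untouched, 0.004 with the marker's shoulder against the block. The nib meets it 10 mm inside. Aluminium block, rigid, 36 mm wide, top 69 mm high; socket 16 mm wide, 18 deep, 35 to 63 mm above the table, roofed: the nib enters only along +y.
- cap_near (a point): Fixed point on the rack 80 mm from rack_seat along +y; axes as the rack's. The cap block (24 mm deep in y) is set by its owner and its place is not reported: its near face lies 0 to 20 mm beyond this point along +y, so the end of the slide must be felt. Sliding the clipped marker takes 0 to 10 N, then the rigid block stops it.
- biro: Bystander: black ball pen 11 mm thick, in another lane of the rest. Origin on its axis at mid length.
- pencil: Bystander: plain wooden pencil 8 mm thick, in another lane of the rest. Origin on its axis at mid length.
- pencil_case: Bystander: blue plastic pencil case, 75 by 200 by 32 mm, at the back. Origin under its centre.
- steel_glass: Bystander: stainless steel glass, 74 mm wide, 110 mm high, at the back. Origin under its centre.
- pen_pot: Bystander: white ceramic pen pot, 80 mm wide, 95 mm high with pens to 160 mm, at the back. Origin under its centre.
- glass_jar: Bystander: small glass jar with a steel lid, 48 mm wide, 62 mm high, between rack and rest. Origin under its centre.
- sharpener: Bystander: orange plastic sharpener, 30 by 18 by 15 mm, between rack and rest. Origin under its centre.

How it is judged:
By the outcome, as a careful person would: the job done as asked, in the order asked, and still so for the second after the job is handed in, with the robot touching nothing.
It also fails if it takes over 67 s, if anything falls off the work surface, if the arm or the gripper's body presses on something with over 40 N, if the wrist force passes 120 N, or if a joint passes its speed limit or range.

### The arm

A 7-joint arm with a two-finger parallel gripper is mounted at the origin on the work surface. World frame = base frame: x ahead of the robot, y to its left, z up, the work surface at z = 0. Lengths are in m, angles in rad, forces in N, time in s.
With the tool pointing down it reaches from about 0.4 to 0.875 m from the base axis. Payload 4.4 kg.
Tool frame: the origin (TCP) lies at the very end of the fingers, on their centre line; the grasp point (between the pads) lies 19 mm behind it; z points along the fingers, y is the line along which they close (so a half turn about z gives the same grasp; the last joint's range is limited). The gripper opens to 85 mm and grips with 20 to 120 N. Pads are 22 mm wide; open, the fingers measure 114 mm over their backs; the gripper's body (76 mm by 85 mm) begins 54 mm behind the grasp point. The pads swing forward as they close: fully open they stand 13 mm farther back than shut.
Start: joints at [1.083, 0.628, 0.038, 1.517, -0.027, 0.996, -0.02], TCP at [0.266, -0.593, 0.231] pointing down, gripper open.
Joint ranges: [-3.06, 3.06], [-0.37, 2.12], [-1.25, 1.32], [0.18, 2.47], [-1.1, 4.24], [0.23, 1.98], [-2.94, 2.94]. Speed limits (rad/s): [2.57, 2.57, 3.14, 3.14, 3.14, 3.14, 3.14].

### API

Orientations are given as a unit quaternion [x, y, z, w].
In Python, from bench import arm gives the robot as it stands.
- The arm moves only by the tool servo_tool, never from a script. Its argument "plan" is a list that holds one entry, the list of rows, each a list of 7 numbers: the turn, a rotation vector about the world's x, y, z in shares of 2 pi rad (1.0 is 2 pi rad), then the shift along the world's x, y, z in shares of 600 mm (1.0 is 600 mm), then the closure, from -1 (fully open) to 1 (shut). A call has 1 to 8 rows; each row is the pose to reach, as a shift and turn from the pose commanded when the call began; what a row does not reach only later rows make up. A row lasts 1/8 s, in which the tool goes at most 62.5 mm and 10.7 degrees, less where a joint would pass 70% of its speed; a pose out of reach is approached as far as the arm can. A shift or turn number past 1, either way, is cut back to 1. A call with a gripper value outside its range is refused whole. The fingers move at their own pace and stop on an object; "grip_force" is the grip in N (left out, the last holds). Time passes only in rows, so rows that repeat a pose let the fingers close. It gives the time, the measured TCP pose, the force, the opening and the grip force at its end, in the units of the state.
- arm.get_state(): the state, without advancing time (a new reading comes with each control period).
- arm.capture(name): name is "scene" or "top" or "wrist"; returns a dict with "pixels" (400x640x3 uint8, blue, green, red), "fx", "fy", "cx", "cy" (pixels), "R" (3x3) and "t" (3): a world point X has camera coordinates R X + t; the wrist camera has in their place "hand_eye" (4x4, takes a point from camera to tool coordinates, whose origin is the TCP and whose axes are the flange's). Camera axes: x right, y down, z forward; pixel columns grow to the right and rows downward; lengths in m; the calibration is good to about 2 mm. A picture is of the moment at which its call begins: read the wrist's pose just before it. There is no depth.
- arm.sign_off(): hands the job in; it is judged then, once.
The state is a dict: "time": time; "qpos": joint angles; "qvel": joint speeds; "effort": joint torques, N m; "eef_pos": TCP position; "tool_rot": TCP orientation; "contact_force": force on the tool from outside, world axes, zero at the start; "moment": the same for the moment, N m; "opening": finger opening in m; "grip_force": force on a finger pad.
Only numpy, scipy, OpenCV 4.12 (cv2) and the standard library are available. Lean on these libraries where they do the work, as an engineer would, in place of code of your own. Each camera call takes 0.05 s, during which the arm holds its last target. There are 200 camera calls.

## Working session

There is one attempt and no reset: what is moved stays moved. The work goes in short steps, Python scripts to look and compute and a tool call to move; the robot and the scene stay as the last step left them, time stands still between calls to the robot, and variables do not carry over. Pictures are saved under pics/ and viewed, at most 10 in all, crops included, and the job is handed in when it is done.

Besides the shell and the picture viewer there is one more tool, called after ">>>" as name(argument=value, ...) on one line, values as JSON. servo_tool: Moves the arm, as the interface text tells. Its arguments: {"type":"object","properties":{"plan":{"type":"array","items":{"type":"array","items":{"type":"array","items":{"type":"number"}}}},"grip_force":{"type":"number"}},"required":["plan"]}

```bash
mkdir -p pics; python3 - <<'E'
from bench import arm
import cv2,numpy as np,pickle
s=arm.get_state();print(s)
d={}
for n in("scene","top"):
    c=arm.capture(n);d[n]=c;cv2.imwrite(f"pics/{n}0.png",c["pixels"])
    print(n,c["fx"],c["cx"],c["cy"],np.array(c["R"]).round(3).tolist(),c["t"])
pickle.dump(d,open("cal.pkl","wb"))
E
```

```text
{'time': 0.0, 'qpos': array([ 1.08319325,  0.629354  ,  0.03845625,  1.51836901, -0.02701549,
        0.99632178, -0.01999945]), 'qvel': array([-0.00053406, -0.00069237,  0.00083792,  0.00132817, -0.00090333,
        0.00031324, -0.00228209]), 'effort': array([ 6.06809135e-04, -5.63403583e+01,  1.22561339e+00, -1.93446761e+01,
        1.06080904e-02,  1.06984875e-02, -2.47553402e-05]), 'eef_pos': array([ 0.26587674, -0.59243955,  0.23038394]), 'tool_rot': array([ 9.77844164e-01,  2.09331930e-01, -2.12939019e-04, -9.43143967e-04]), 'contact_force': array([-0.15825264,  0.07455693,  0.00082067]), 'moment': array([ 0.01451499, -0.00869393, -0.03208784]), 'grip_force': 0.0, 'opening': 0.0854440172035427}
scene 517.4760215642174 319.73564209850286 202.12120867231434 [[-0.221, 0.975, -0.015], [0.756, 0.162, -0.634], [-0.616, -0.152, -0.773]] [ 0.11010659 -0.43608166  1.58864451]
top 395.04527228389225 317.26139704249704 202.2583023398131 [[0.01, -1.0, -0.002], [-0.982, -0.009, -0.19], [0.19, 0.004, -0.982]] [0.01742255 0.61505293 0.72159564]
```

View pics/top0.png

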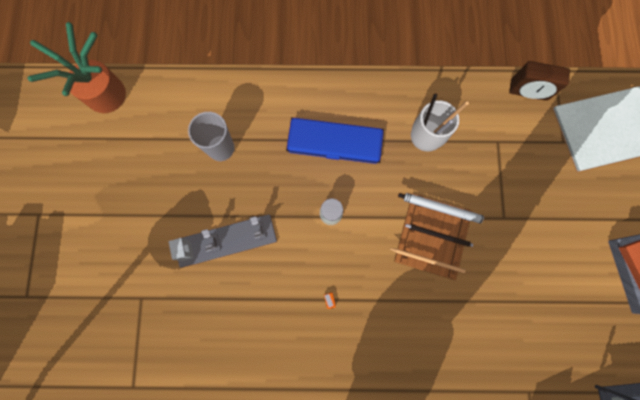

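View pics/scene0.png

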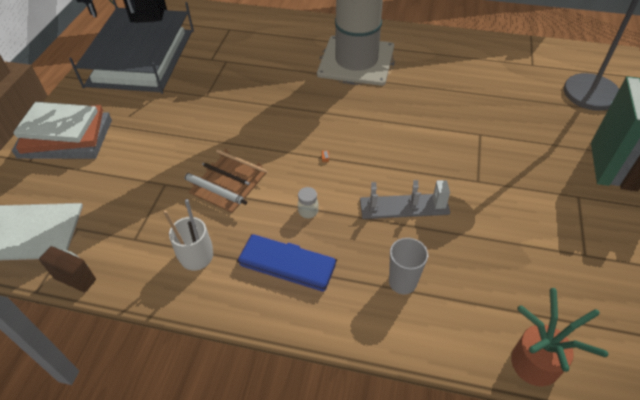

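The top view shows the rack at about (223,242) with its cap block at the left end (180,248). The marker lies at (440,208) with its nib to the left (403,196). The next picture enlarges crops of both from the two cameras.

```bash
python3 - <<'E'
import cv2,numpy as np,pickle
d=pickle.load(open("cal.pkl","rb"))
def crop(n,u,v,w,h): return cv2.resize(d[n]["pixels"][v:v+h,u:u+w],(400,300),interpolation=cv2.INTER_CUBIC)
a=crop("top",160,195,120,90);b=crop("top",384,175,120,90);c=crop("scene",350,160,120,90);e=crop("scene",170,140,120,90)
cv2.imwrite("pics/mosaic.png",np.vstack([np.hstack([a,b]),np.hstack([c,e])]))
E
```

```text
(no output)
```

View pics/mosaic.png

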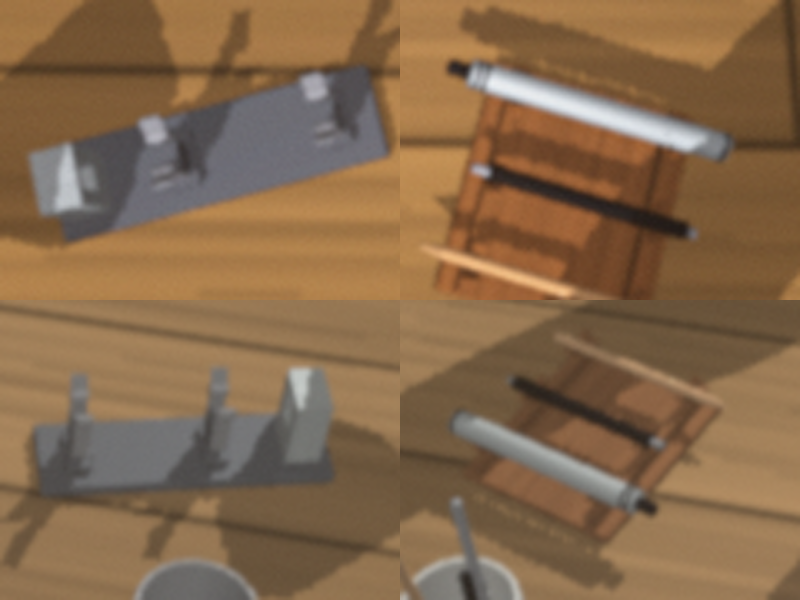

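The mosaic (scale 10/3) shows these pixels:

- **Rack base corners, top view:** (367,66), (388,155) and (66,241).
- **Marker, top view:** nib tip (449,69), back end (727,147).
- **Marker, scene view:** nib tip (655,508), back end (456,420).

I'll fit both poses from these.

```bash
cat > h.py <<'E'
import cv2,numpy as np,pickle
from scipy.optimize import least_squares
from scipy.spatial.transform import Rotation as Ro
d=pickle.load(open("cal.pkl","rb"))
def proj(c,X):
    p=np.asarray(c["R"])@X+np.asarray(c["t"]);return np.array([c["fx"]*p[0]/p[2]+c["cx"],c["fy"]*p[1]/p[2]+c["cy"]])
def wcam(c,s):
    "wrist capture -> world extrinsics"
    H=np.asarray(c["hand_eye"]);Rt=Ro.from_quat(s["tool_rot"]).as_matrix()
    Rc=Rt@H[:3,:3];tc=Rt@H[:3,3]+s["eef_pos"]
    return dict(c,R=Rc.T,t=-Rc.T@tc)
def fit(obs,p0):
    "obs: (cam, local xyz, uv); pose x,y,yaw on table"
    def X(p,l): 
        k,s=np.cos(p[2]),np.sin(p[2]);return np.array([p[0]+k*l[0]-s*l[1],p[1]+s*l[0]+k*l[1],l[2]])
    f=lambda p:np.concatenate([proj(c,X(p,l))-uv for c,l,uv in obs])
    r=least_squares(f,p0);return r.x,r.fun.reshape(-1,2).round(1)
E
python3 - <<'E'
from h import *
t,s=d["top"],d["scene"]
O=dict(tr=(160,195,0,0),tm=(384,175,400,0),sr=(350,160,0,300),sm=(170,140,400,300))
def px(k,u,v):
    a=O[k];return np.array([a[0]+(u-a[2])*.3,a[1]+(v-a[3])*.3])
z=.037
print(fit([(t,(0,.094,z),px("tm",449,69)),(t,(0,-.08,z),px("tm",728,147)),(s,(0,.094,z),px("sm",655,508)),(s,(0,-.08,z),px("sm",456,421))],[.6,-.2,0]))
b=.010
print(fit([(t,(.03,-.075,b),px("tr",367,66)),(t,(-.03,-.075,b),px("tr",388,155)),(t,(-.03,.129,b),px("tr",66,241)),
 (s,(-.03,-.075,b),px("sr",36,426)),(s,(.03,-.075,b),px("sr",42,488)),(s,(.03,.129,b),px("sr",332,474))],[.6,.2,0]))
E
```

```text
(array([ 0.61007123, -0.23173122, -0.2762024 ]), array([[-0.6, -0.7],
       [-0.5, -0.2],
       [-0.2, -1. ],
       [-0.8, -1. ]]))
(array([0.55077248, 0.1877428 , 0.27084038]), array([[-0.7, -1.4],
       [-0.2, -0.4],
       [-0.7, -0.4],
       [-1.2, -2. ],
       [-0.5, -0.8],
       [ 0.5, -0.7]]))
```

Units first: shifts go in shares of 600 mm and turns go in shares of 2 pi rad. So 36 cm / 60 = 0.6, 34.4 cm / 60 = 0.5733, 0.873 rad / 6.2832 = 0.1389.

>>> servo_tool(plan=[[[0, 0, 0.0159, 0.0667, 0.075, 0, -1], [0, 0, 0.035, 0.1333, 0.15, 0, -1], [0, 0, 0.0525, 0.2083, 0.225, 0, -1], [0, 0, 0.07, 0.2833, 0.3, -0.0167, -0.5], [0, 0, 0.0875, 0.3583, 0.375, -0.0167, 0], [0, 0, 0.105, 0.4333, 0.45, -0.0333, 0], [0, 0, 0.1225, 0.5, 0.525, -0.05, 0], [0, 0, 0.1389, 0.5733, 0.6, -0.05, 0]]], grip_force=70)

```text
time: 1.1
eef_pos: [0.6069, -0.2349, 0.2001]
tool_rot: [0.797, 0.604, -0.001, -0.001]
contact_force: [1.0, -0.8, 1.3]
opening: 0.0427
grip_force: 0.0
```

>>> servo_tool(plan=[[[0, 0, 0, 0, 0, 0, 0], [0, 0, 0, 0, 0, 0, 0], [0, 0, 0, 0, 0, 0, 0]]])

```text
time: 1.48
eef_pos: [0.6054, -0.2387, 0.2012]
tool_rot: [0.799, 0.602, -0.001, 0.0]
contact_force: [0.8, 0.1, 0.7]
opening: 0.0427
grip_force: 0.0
```

```bash
python3 - <<'E'
from h import *
from bench import arm
s=arm.get_state();c=arm.capture("wrist");pickle.dump((s,c),open("w1.pkl","wb"))
print(s["time"],s["eef_pos"],s["tool_rot"],s["opening"],s["contact_force"]);w=wcam(c,s)
im=c["pixels"].copy()
a=np.array([.273,.962])
for k in(.094,.08,0,-.08):
    X=np.array([.610+a[0]*k,-.2317+a[1]*k,.037]);p=proj(w,X);print(k,p);cv2.circle(im,tuple(int(x) for x in p.round()),3,(0,0,255),1)
print(c["hand_eye"])
cv2.imwrite("pics/w1.png",im)
E
```

```text
1.475 [ 0.60537253 -0.23866916  0.20120893] [ 7.98587471e-01  6.01878198e-01 -8.21047796e-04  1.06165324e-04] 0.04271883307025595 [0.82140886 0.06629949 0.68888271]
0.094 [322.15309009  82.83029773]
0.08 [322.16820364  97.71445191]
0 [322.24724028 175.5514574 ]
-0.08 [322.3156327  242.90580497]
[[-1.04432440e-03 -9.60121668e-01 -2.79580564e-01  7.03751138e-02]
 [ 9.99999390e-01 -9.02391892e-04 -6.36373843e-04 -7.33123353e-05]
 [ 3.58705082e-04 -2.79581058e-01  9.60122025e-01 -1.41945526e-01]
 [ 0.00000000e+00  0.00000000e+00  0.00000000e+00  1.00000000e+00]]
```

View pics/w1.png

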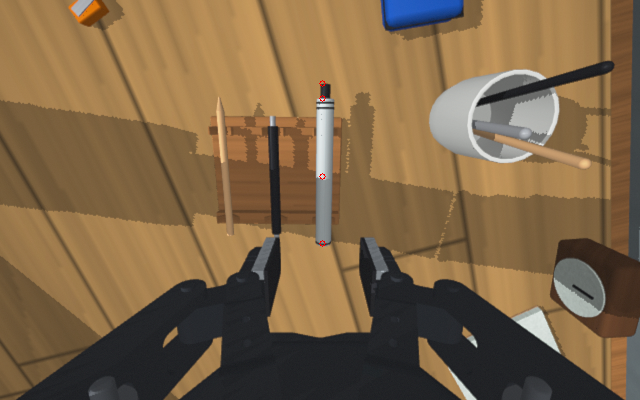

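The wrist view shows the nib tip at about (325,83), the shoulder at (325,98) and the barrel's back end at (323.5,244). That is about 2 px right of the prediction, so I'll refit.

```bash
python3 - <<'E'
from h import *
s,c=pickle.load(open("w1.pkl","rb"));w=wcam(c,s)
z=.037
p,r=fit([(w,(0,.094,z),(325,83)),(w,(0,.08,z),(324.8,98)),(w,(0,-.08,z),(323.3,243.5))],[.6,-.2,-.27]);print(p,r)
R=Ro.from_quat(s["tool_rot"]).as_matrix();print("tool x",R[:,0],"axis",-np.sin(p[2]),np.cos(p[2]))
print("turn",np.arctan2(np.cos(p[2]),-np.sin(p[2]))-np.arctan2(R[1,0],R[0,0]),"shift cm",(p[:2]-s["eef_pos"][:2])*100,(s["eef_pos"][2]-.018)*100)
E
```

```text
[ 0.61175091 -0.23254714 -0.28609428] [[-0.   0.2]
 [ 0.   0.1]
 [-0.  -0.3]]
tool x [ 0.27548392  0.9613046  -0.00143915] axis 0.28220742008143757 0.9593534135296434
turn -0.007000915677240371 shift cm [0.63783845 0.61220167] 18.320892510194373
```

In the tool's units: -18.2 cm / 60 = -0.3033, -18 cm / 60 = -0.3.

>>> servo_tool(plan=[[[0, 0, 0, 0.01, 0.01, 0, 0], [0, 0, 0, 0.01, 0.01, -0.075, 0], [0, 0, 0, 0.01, 0.01, -0.15, 0], [0, 0, 0, 0.01, 0.01, -0.2167, 0], [0, 0, 0, 0.01, 0.01, -0.2667, 0], [0, 0, 0, 0.01, 0.01, -0.3, 0], [0, 0, 0, 0.01, 0.01, -0.3033, 0], [0, 0, 0, 0.01, 0.01, -0.3033, 0]]])

```text
time: 2.52
eef_pos: [0.6136, -0.2308, 0.0203]
tool_rot: [0.798, 0.603, 0.001, 0.001]
contact_force: [-0.4, -0.8, 0.4]
opening: 0.0428
grip_force: 0.0
```

```bash
python3 - <<'E'
from h import *
from bench import arm
s=arm.get_state();print(s["time"],s["eef_pos"],s["tool_rot"],s["contact_force"]);c=arm.capture("wrist")
cv2.imwrite("pics/w2.png",c["pixels"][60:400,120:520])
E
```

```text
2.525 [ 0.61358437 -0.2308077   0.02033279] [7.97696953e-01 6.03057868e-01 5.35367391e-04 7.02425303e-04] [-0.42830555 -0.75712017  0.44408019]
```

View pics/w2.png

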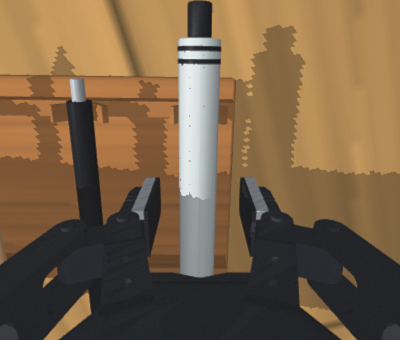

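The marker, at about (198,200) in the crop, is centred between the pads at 158 and 242. I'll close and lift.

In the tool's units: -0.2 cm / 60 = -0.0033, -0.1 cm / 60 = -0.0017.

>>> servo_tool(plan=[[[0, 0, 0, -0.0017, 0, -0.0033, 0], [0, 0, 0, -0.0017, 0, -0.0033, 0.4], [0, 0, 0, -0.0017, 0, -0.0033, 0.7], [0, 0, 0, -0.0017, 0, -0.0033, 1], [0, 0, 0, -0.0017, 0, -0.0033, 1], [0, 0, 0, -0.0017, 0, -0.0033, 1], [0, 0, 0, -0.0017, 0, -0.0033, 1], [0, 0, 0, -0.0017, 0, -0.0033, 1]]], grip_force=70)

```text
time: 3.58
eef_pos: [0.6124, -0.2308, 0.018]
tool_rot: [0.798, 0.603, 0.0, 0.001]
contact_force: [0.6, -0.6, 5.5]
opening: 0.0158
grip_force: 68.3
```

In the tool's units: 16 cm / 60 = 0.2667, 13 cm / 60 = 0.2167.

>>> servo_tool(plan=[[[0, 0, 0, 0, 0, 0.0083, 1], [0, 0, 0, 0, 0, 0.0333, 1], [0, 0, 0, 0, 0, 0.0833, 1], [0, 0, 0, 0, 0, 0.15, 1], [0, 0, 0, 0, 0, 0.2167, 1], [0, 0, 0, 0, 0, 0.2667, 1], [0, 0, 0, 0, 0, 0.2667, 1], [0, 0, 0, 0, 0, 0.2667, 1]]])

```text
time: 4.58
eef_pos: [0.6108, -0.2304, 0.1768]
tool_rot: [0.798, 0.603, -0.0, -0.001]
contact_force: [-0.1, 0.3, 0.0]
opening: 0.016
grip_force: 68.2
```

In the tool's units: 39.5 cm / 60 = 0.6583, -5.4 cm / 60 = -0.09, 0.547 rad / 6.2832 = 0.0871.

>>> servo_tool(plan=[[[0, 0, 0.008, -0.0067, 0.05, 0, 1], [0, 0, 0.0207, -0.02, 0.1417, 0, 1], [0, 0, 0.0334, -0.0333, 0.2333, 0, 1], [0, 0, 0.0462, -0.0467, 0.325, 0, 1], [0, 0, 0.0589, -0.06, 0.4167, 0, 1], [0, 0, 0.0716, -0.0733, 0.5083, 0, 1], [0, 0, 0.0828, -0.0833, 0.6, 0, 1], [0, 0, 0.0871, -0.09, 0.6583, 0, 1]]])

```text
time: 5.58
eef_pos: [0.5558, 0.1676, 0.1759]
tool_rot: [0.603, 0.798, -0.001, -0.001]
contact_force: [-0.2, 0.2, -0.4]
opening: 0.0158
grip_force: 68.3
```

>>> servo_tool(plan=[[[0, 0, 0, 0, 0, 0, 1], [0, 0, 0, 0, 0, 0, 1], [0, 0, 0, 0, 0, 0, 1], [0, 0, 0, 0, 0, 0, 1]]])

```text
time: 6.08
eef_pos: [0.5579, 0.1631, 0.1771]
tool_rot: [0.606, 0.796, -0.0, 0.0]
contact_force: [0.5, 0.2, 0.1]
opening: 0.0159
grip_force: 68.3
```

```bash
python3 - <<'E'
from h import *
from bench import arm
s=arm.get_state();c=arm.capture("wrist");pickle.dump((s,c),open("w3.pkl","wb"))
print(s["time"],s["eef_pos"],s["tool_rot"],s["opening"],s["contact_force"])
w=wcam(c,s);k=(.5508,.1877,.2708)
for l in [(.03,-.075,.01),(-.03,-.075,.01),(.03,.129,.01),(-.03,.129,.01),(0,.048,.053),(0,.08,.069)]:
    x=np.array([k[0]+np.cos(k[2])*l[0]-np.sin(k[2])*l[1],k[1]+np.sin(k[2])*l[0]+np.cos(k[2])*l[1],l[2]]);print(l,proj(w,x).round(1))
cv2.imwrite("pics/w3.png",cv2.resize(c["pixels"][0:300,120:520],(800,600),interpolation=cv2.INTER_CUBIC))
E
```

```text
6.075 [0.55785423 0.16308373 0.17713399] [ 6.05922960e-01  7.95523256e-01 -3.40093762e-04  1.45048967e-05] 0.015910823378029598 [0.47991531 0.2008773  0.07211499]
(0.03, -0.075, 0.01) [346.  224.1]
(-0.03, -0.075, 0.01) [294.1 224.2]
(0.03, 0.129, 0.01) [351.   24.3]
(-0.03, 0.129, 0.01) [288.2  24.5]
(0, 0.048, 0.053) [319.8 112.5]
(0, 0.08, 0.069) [319.7  70.7]
```

View pics/w3.png

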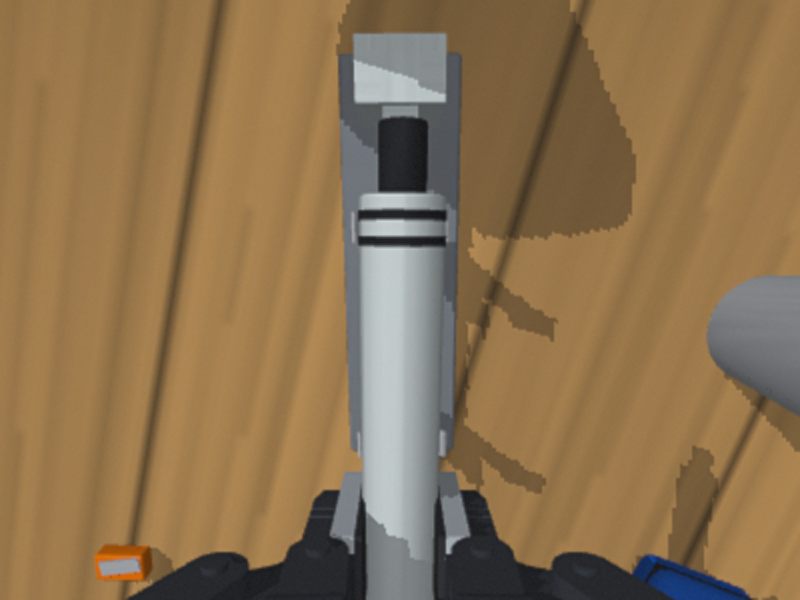

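In crop pixels (doubled, offset 120):

- **Base far corners:** (340,54) and (461,54). The near edge is at about y=453, from 352 to 452.
- **Block top near edge:** y=102, x 354 to 447.
- **Marker:** shoulder (402.5,193), nib tip (403,119).

I'll use these to refine the rack pose, the block face and the marker's position in the hand.

```bash
cat > g.py <<'E'
from h import *
s,c=pickle.load(open("w3.pkl","rb"));w=wcam(c,s)
q=lambda x,y:np.array([120+x/2-.25,y/2-.25])
k,r=fit([(w,(-.03,.129,.01),q(340,54)),(w,(.03,.129,.01),q(461,54)),(w,(-.03,-.075,.01),q(352,454)),(w,(.03,-.075,.01),q(452,456))],[.55,.188,.27]);print("rack",k,r.tolist())
def ray(uv,z):
    d=w["R"].T@np.array([(uv[0]-w["cx"])/w["fx"],(uv[1]-w["cy"])/w["fy"],1]);o=-w["R"].T@w["t"];return o+d*(z-o[2])/d[2]
def inrack(X,k=k):
    e=X[:2]-k[:2];C,S=np.cos(k[2]),np.sin(k[2]);return np.array([C*e[0]+S*e[1],-S*e[0]+C*e[1]])*1e3
print("block near",inrack(ray(q(354,102),.069)),inrack(ray(q(447,102),.069)))
z=s["eef_pos"][2]+.019
for n,uv in(("tip",(403,119)),("shoulder",(402.5,193)),("band",(402,241)),("body",(400.5,500))):print(n,inrack(ray(q(*uv),z)))
print("tcp",inrack(s["eef_pos"]),"yaw err",np.arctan2(*(Ro.from_quat(s["tool_rot"]).as_matrix()[1::-1,0]))-np.pi/2-k[2])
E
python3 g.py
```

```text
rack [0.55206421 0.18536806 0.27153328] [[-1.0, 0.9], [1.1, 0.6], [-1.0, -0.4], [0.8, -1.6]]
block near [-18.63352481  97.2022898 ] [18.15843836 97.06470618]
tip [4.85816042e-02 6.89198186e+01]
shoulder [-0.07996655 55.25350709]
band [-0.20455389 45.8786557 ]
body [ -0.70495554 -13.05627399]
tcp [ -0.39897153 -23.02078799] yaw err -0.0025880266116319883
```

In the tool's units: -11.5 cm / 60 = -0.1917, 1.07 cm / 60 = 0.0178, 0.005 rad / 6.2832 = 0.0008.

>>> servo_tool(plan=[[[0, 0, 0.0008, -0.0045, 0.0178, 0, 1], [0, 0, 0.0008, -0.0045, 0.0178, -0.05, 1], [0, 0, 0.0008, -0.0045, 0.0178, -0.1167, 1], [0, 0, 0.0008, -0.0045, 0.0178, -0.1667, 1], [0, 0, 0.0008, -0.0045, 0.0178, -0.1917, 1], [0, 0, 0.0008, -0.0045, 0.0178, -0.1917, 1], [0, 0, 0.0008, -0.0045, 0.0178, -0.1917, 1], [0, 0, 0.0008, -0.0045, 0.0178, -0.1917, 1]]])

```text
time: 7.12
eef_pos: [0.5559, 0.1755, 0.0636]
tool_rot: [0.603, 0.798, 0.001, 0.001]
contact_force: [-0.1, 0.1, 0.4]
opening: 0.0162
grip_force: 68.3
```

```bash
python3 - <<'E'
from g import *
from bench import arm
s=arm.get_state();c=arm.capture("wrist");pickle.dump((s,c),open("w4.pkl","wb"))
print(s["time"],s["eef_pos"],s["tool_rot"],s["contact_force"],s["moment"]);print("tcp",inrack(s["eef_pos"]))
cv2.imwrite("pics/w4.png",cv2.resize(c["pixels"][0:300,120:520],(800,600),interpolation=cv2.INTER_CUBIC))
E
```

```text
rack [0.55206421 0.18536806 0.27153328] [[-1.0, 0.9], [1.1, 0.6], [-1.0, -0.4], [0.8, -1.6]]
block near [-18.63352481  97.2022898 ] [18.15843836 97.06470618]
tip [4.85816042e-02 6.89198186e+01]
shoulder [-0.07996655 55.25350709]
band [-0.20455389 45.8786557 ]
body [ -0.70495554 -13.05627399]
tcp [ -0.39897153 -23.02078799] yaw err -0.0025880266116319883
7.125 [0.5559044  0.17549937 0.06362921] [6.03168491e-01 7.97612910e-01 1.00725205e-03 6.34522767e-04] [-0.11668173  0.08044441  0.4098882 ] [ 0.04999475  0.03540978 -0.00218784]
tcp [  1.05262359 -10.53708353]
```

View pics/w4.png

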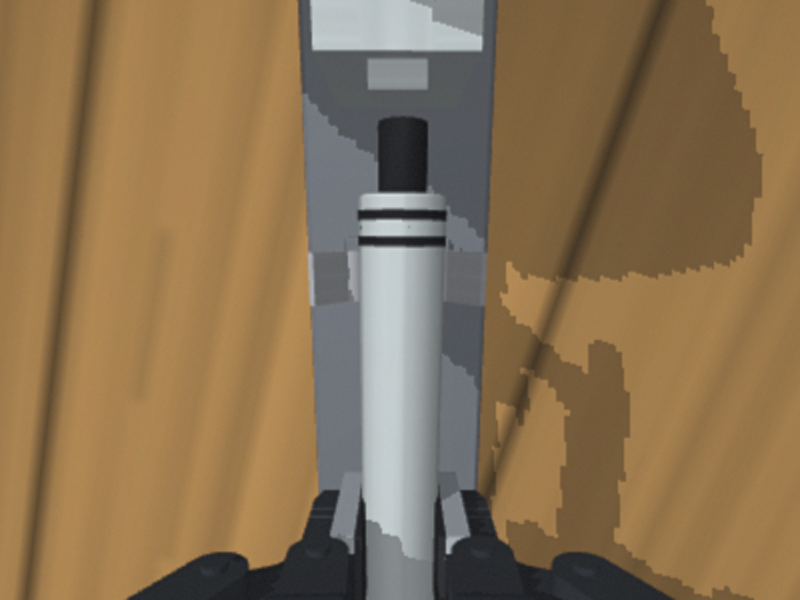

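The nib is well clear of the block: tip at y≈118, block edge at y≈50. The marker is centred in the clip to about 0.5 mm (401.5 against 399.5), so I'll nudge it slightly and start pressing.

In the tool's units: -1.3 cm / 60 = -0.0217, -1 cm / 60 = -0.0167, 0.004 rad / 6.2832 = 0.0006.

>>> servo_tool(plan=[[[0, 0, 0.0006, -0.001, -0.0003, 0, 1], [0, 0, 0.0006, -0.001, -0.0003, -0.0083, 1], [0, 0, 0.0006, -0.001, -0.0003, -0.0167, 1], [0, 0, 0.0006, -0.001, -0.0003, -0.0217, 1], [0, 0, 0.0006, -0.001, -0.0003, -0.0217, 1]]])

```text
time: 7.8
eef_pos: [0.5543, 0.1749, 0.049]
tool_rot: [0.602, 0.799, -0.0, -0.0]
contact_force: [-0.8, 0.7, -0.4]
opening: 0.0159
grip_force: 68.3
```

In the tool's units: -0.4 cm / 60 = -0.0067, -0.2 cm / 60 = -0.0033.

>>> servo_tool(plan=[[[0, 0, 0, 0, 0, -0.0033, 1], [0, 0, 0, 0, 0, -0.0067, 1], [0, 0, 0, 0, 0, -0.0067, 1]]])

```text
time: 8.18
eef_pos: [0.5553, 0.1753, 0.0463]
tool_rot: [0.602, 0.799, 0.001, 0.001]
contact_force: [0.3, -1.1, 6.6]
opening: 0.0157
grip_force: 69.1
```

In the tool's units: -0.3 cm / 60 = -0.005, -0.15 cm / 60 = -0.0025.

>>> servo_tool(plan=[[[0, 0, 0, 0, 0, -0.0025, 1], [0, 0, 0, 0, 0, -0.005, 1], [0, 0, 0, 0, 0, -0.005, 1]]])

```text
time: 8.55
eef_pos: [0.5555, 0.1756, 0.044]
tool_rot: [0.601, 0.799, 0.001, 0.001]
contact_force: [-1.9, -0.3, 10.7]
opening: 0.0159
grip_force: 69.6
```

In the tool's units: -0.2 cm / 60 = -0.0033, -0.1 cm / 60 = -0.0017.

>>> servo_tool(plan=[[[0, 0, 0, 0, 0, -0.0017, 1], [0, 0, 0, 0, 0, -0.0033, 1], [0, 0, 0, 0, 0, -0.0033, 1]]])

```text
time: 8.93
eef_pos: [0.5554, 0.1756, 0.0419]
tool_rot: [0.601, 0.799, 0.001, 0.001]
contact_force: [-0.6, -1.0, 10.9]
opening: 0.0161
grip_force: 69.6
```

>>> servo_tool(plan=[[[0, 0, 0, 0, 0, -0.0017, 1], [0, 0, 0, 0, 0, -0.0033, 1], [0, 0, 0, 0, 0, -0.0033, 1]]])

```text
time: 9.3
eef_pos: [0.5553, 0.1756, 0.0395]
tool_rot: [0.601, 0.799, 0.001, 0.001]
contact_force: [-0.1, 0.2, 7.2]
opening: 0.0159
grip_force: 69.3
```

In the tool's units: -0.2 cm / 60 = -0.0033, -0.1 cm / 60 = -0.0017.

>>> servo_tool(plan=[[[0, 0, 0, 0, 0, -0.0017, 1], [0, 0, 0, 0, 0, -0.0033, 1], [0, 0, 0, 0, 0, -0.0033, 1]]])

```text
time: 9.68
eef_pos: [0.555, 0.1754, 0.0366]
tool_rot: [0.601, 0.799, 0.001, 0.0]
contact_force: [0.3, 0.4, 1.8]
opening: 0.016
grip_force: 68.9
```

In the tool's units: -0.2 cm / 60 = -0.0033, -0.1 cm / 60 = -0.0017.

>>> servo_tool(plan=[[[0, 0, 0, 0, 0, -0.0017, 1], [0, 0, 0, 0, 0, -0.0033, 1], [0, 0, 0, 0, 0, -0.0033, 1]]])

```text
time: 10.05
eef_pos: [0.5549, 0.1751, 0.0341]
tool_rot: [0.602, 0.799, 0.0, 0.0]
contact_force: [3.6, 1.3, -1.5]
opening: 0.0159
grip_force: 68.3
```

In the tool's units: -0.1 cm / 60 = -0.0017.

>>> servo_tool(plan=[[[0, 0, 0, 0, 0, -0.0017, 1], [0, 0, 0, 0, 0, -0.0017, 1]]])

```text
time: 10.3
eef_pos: [0.5544, 0.1748, 0.0331]
tool_rot: [0.602, 0.799, -0.0, -0.0]
contact_force: [3.8, 1.0, -1.5]
opening: 0.0158
grip_force: 68.3
```

In the tool's units: -0.1 cm / 60 = -0.0017.

>>> servo_tool(plan=[[[0, 0, 0, 0, 0, -0.0017, 1], [0, 0, 0, 0, 0, -0.0017, 1]]])

```text
time: 10.55
eef_pos: [0.5543, 0.1747, 0.0327]
tool_rot: [0.602, 0.799, -0.0, 0.0]
contact_force: [1.8, 0.5, 3.8]
opening: 0.0157
grip_force: 68.7
```

In the tool's units: -0.05 cm / 60 = -0.0008.

>>> servo_tool(plan=[[[0, 0, 0, 0, 0, -0.0008, 1], [0, 0, 0, 0, 0, -0.0008, 1]]])

```text
time: 10.8
eef_pos: [0.5543, 0.1747, 0.0326]
tool_rot: [0.602, 0.799, -0.0, 0.0]
contact_force: [1.1, -0.6, 7.2]
opening: 0.0161
grip_force: 69.1
```

In the tool's units: -0.05 cm / 60 = -0.0008.

>>> servo_tool(plan=[[[0, 0, 0, 0, 0, -0.0008, 1], [0, 0, 0, 0, 0, -0.0008, 1]]])

```text
time: 11.05
eef_pos: [0.5543, 0.1748, 0.0326]
tool_rot: [0.602, 0.799, -0.0, 0.0]
contact_force: [-0.3, -0.8, 10.6]
opening: 0.0159
grip_force: 69.5
```

It has seated: z holds at 0.0326 while the force climbs. I'll unload it and slide along (-0.268, 0.963).

In the tool's units: 1.44 cm / 60 = 0.024, 0.96 cm / 60 = 0.016.

>>> servo_tool(plan=[[[0, 0, 0, 0, 0, 0.0023, 1], [0, 0, 0, -0.0022, 0.008, 0.0023, 1], [0, 0, 0, -0.0045, 0.016, 0.0023, 1], [0, 0, 0, -0.0067, 0.024, 0.0023, 1], [0, 0, 0, -0.0067, 0.024, 0.0023, 1]]])

```text
time: 11.68
eef_pos: [0.5499, 0.1905, 0.0327]
tool_rot: [0.601, 0.799, 0.0, -0.0]
contact_force: [1.5, -0.4, 2.5]
opening: 0.0161
grip_force: 68.8
```

In the tool's units: 0.48 cm / 60 = 0.008, 0.24 cm / 60 = 0.004.

>>> servo_tool(plan=[[[0, 0, 0, -0.0012, 0.004, 0, 1], [0, 0, 0, -0.0022, 0.008, 0, 1], [0, 0, 0, -0.0022, 0.008, 0, 1]]])

```text
time: 12.05
eef_pos: [0.5488, 0.1945, 0.0327]
tool_rot: [0.601, 0.799, 0.0, -0.0]
contact_force: [0.9, -0.5, 1.7]
opening: 0.0161
grip_force: 68.8
```

In the tool's units: 0.38 cm / 60 = 0.0063, 0.2 cm / 60 = 0.0033.

>>> servo_tool(plan=[[[0, 0, 0, -0.0008, 0.0033, 0, 1], [0, 0, 0, -0.0018, 0.0063, 0, 1], [0, 0, 0, -0.0018, 0.0063, 0, 1]]])

```text
time: 12.42
eef_pos: [0.5477, 0.1984, 0.0327]
tool_rot: [0.601, 0.799, 0.0, -0.0]
contact_force: [1.1, -0.8, 1.5]
opening: 0.0158
grip_force: 68.8
```

In the tool's units: 0.2 cm / 60 = 0.0033, 0.1 cm / 60 = 0.0017.

>>> servo_tool(plan=[[[0, 0, 0, -0.0005, 0.0017, 0, 1], [0, 0, 0, -0.0008, 0.0033, 0, 1], [0, 0, 0, -0.0008, 0.0033, 0, 1]]])

```text
time: 12.8
eef_pos: [0.5473, 0.2001, 0.0327]
tool_rot: [0.602, 0.799, -0.0, -0.0]
contact_force: [1.7, -1.3, 1.4]
opening: 0.0161
grip_force: 68.8
```

In the tool's units: 0.1 cm / 60 = 0.0017, -0.03 cm / 60 = -0.0005.

>>> servo_tool(plan=[[[0, 0, 0, -0.0005, 0.0017, 0, 1], [0, 0, 0, -0.0005, 0.0017, 0, 1]]])

```text
time: 13.05
eef_pos: [0.547, 0.2011, 0.0327]
tool_rot: [0.601, 0.799, 0.0, -0.0]
contact_force: [0.7, -0.7, 1.8]
opening: 0.016
grip_force: 68.8
```

In the tool's units: 0.1 cm / 60 = 0.0017, -0.03 cm / 60 = -0.0005.

>>> servo_tool(plan=[[[0, 0, 0, -0.0005, 0.0017, 0, 1], [0, 0, 0, -0.0005, 0.0017, 0, 1]]])

```text
time: 13.3
eef_pos: [0.5468, 0.2022, 0.0328]
tool_rot: [0.601, 0.799, 0.0, -0.0]
contact_force: [0.6, -1.4, 1.7]
opening: 0.0159
grip_force: 68.8
```

In the tool's units: 0.1 cm / 60 = 0.0017, -0.03 cm / 60 = -0.0005.

>>> servo_tool(plan=[[[0, 0, 0, -0.0005, 0.0017, 0, 1], [0, 0, 0, -0.0005, 0.0017, 0, 1]]])

```text
time: 13.55
eef_pos: [0.5465, 0.2032, 0.0327]
tool_rot: [0.601, 0.799, 0.0, -0.0]
contact_force: [0.4, -2.2, 1.7]
opening: 0.0163
grip_force: 68.8
```

In the tool's units: 0.1 cm / 60 = 0.0017, -0.03 cm / 60 = -0.0005.

>>> servo_tool(plan=[[[0, 0, 0, -0.0005, 0.0017, 0, 1], [0, 0, 0, -0.0005, 0.0017, 0, 1]]])

```text
time: 13.8
eef_pos: [0.5463, 0.2038, 0.0327]
tool_rot: [0.602, 0.799, -0.0, 0.0]
contact_force: [0.6, -1.0, 0.8]
opening: 0.0161
grip_force: 68.7
```

In the tool's units: 0.1 cm / 60 = 0.0017, -0.03 cm / 60 = -0.0005.

>>> servo_tool(plan=[[[0, 0, 0, -0.0005, 0.0017, 0, 1], [0, 0, 0, -0.0005, 0.0017, 0, 1]]])

```text
time: 14.05
eef_pos: [0.5463, 0.2039, 0.0327]
tool_rot: [0.602, 0.799, -0.0, 0.0]
contact_force: [1.5, -4.5, 0.8]
opening: 0.0159
grip_force: 68.8
```

In the tool's units: 0.1 cm / 60 = 0.0017, -0.03 cm / 60 = -0.0005.

>>> servo_tool(plan=[[[0, 0, 0, -0.0005, 0.0017, 0, 1], [0, 0, 0, -0.0005, 0.0017, 0, 1]]])

```text
time: 14.3
eef_pos: [0.5462, 0.204, 0.0327]
tool_rot: [0.602, 0.799, -0.001, 0.001]
contact_force: [2.2, -6.1, 1.6]
opening: 0.0162
grip_force: 68.8
```

In the tool's units: 0.1 cm / 60 = 0.0017, -0.03 cm / 60 = -0.0005.

>>> servo_tool(plan=[[[0, 0, 0, -0.0005, 0.0017, 0, 1], [0, 0, 0, -0.0005, 0.0017, 0, 1]]])

```text
time: 14.55
eef_pos: [0.5461, 0.2041, 0.0327]
tool_rot: [0.602, 0.798, -0.001, 0.001]
contact_force: [3.3, -8.0, 1.4]
opening: 0.0162
grip_force: 68.8
```

```bash
python3 - <<'E'
from bench import arm
import cv2
s=arm.get_state();print(s["time"],s["eef_pos"],s["contact_force"]);c=arm.capture("wrist")
cv2.imwrite("pics/w5.png",cv2.resize(c["pixels"][0:300,120:520],(800,600),interpolation=cv2.INTER_CUBIC))
E
```

```text
14.55 [0.54614982 0.20407236 0.03271246] [ 3.31032292 -7.98360977  1.40131581]
```

View pics/w5.png

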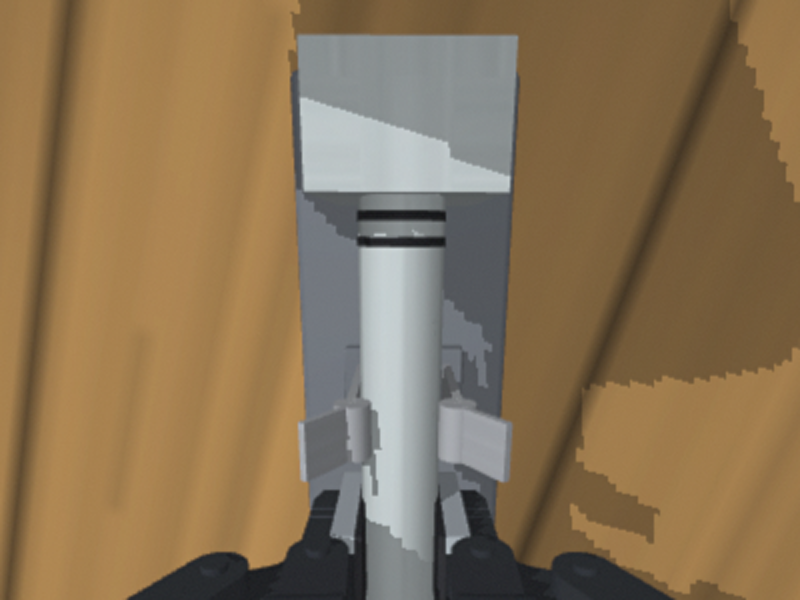

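The shoulder meets the block at y≈193, and the bumps are closed over the barrel with the front clip seated. I'll ease the push, open and lift.

In the tool's units: -0.2 cm / 60 = -0.0033, 0.05 cm / 60 = 0.0008.

>>> servo_tool(plan=[[[0, 0, 0, 0.0008, -0.0033, 0, 1], [0, 0, 0, 0.0008, -0.0033, 0, 1], [0, 0, 0, 0.0008, -0.0033, 0, 0.4], [0, 0, 0, 0.0008, -0.0033, 0, 0], [0, 0, 0, 0.0008, -0.0033, 0, 0], [0, 0, 0, 0.0008, -0.0033, 0, 0]]])

```text
time: 15.35
eef_pos: [0.5457, 0.2054, 0.0327]
tool_rot: [0.601, 0.799, 0.0, -0.0]
contact_force: [0.6, 0.7, 0.0]
opening: 0.0427
grip_force: 0.0
```

In the tool's units: 16 cm / 60 = 0.2667, 14 cm / 60 = 0.2333.

>>> servo_tool(plan=[[[0, 0, 0, 0, 0, 0.0083, 0], [0, 0, 0, 0, 0, 0.0333, 0], [0, 0, 0, 0, 0, 0.0833, 0], [0, 0, 0, 0, 0, 0.1667, 0], [0, 0, 0, 0, 0, 0.2333, 0], [0, 0, 0, 0, 0, 0.2667, 0], [0, 0, 0, 0, 0, 0.2667, 0], [0, 0, 0, 0, 0, 0.2667, 0]]])

```text
time: 16.35
eef_pos: [0.5453, 0.2045, 0.1923]
tool_rot: [0.602, 0.799, -0.001, -0.0]
contact_force: [0.1, -0.0, 0.4]
opening: 0.0427
grip_force: 0.0
```

```bash
python3 - <<'E'
from bench import arm
import cv2,numpy as np
s=arm.get_state();print(s["time"],s["eef_pos"],s["contact_force"]);c=arm.capture("wrist");t=arm.capture("scene")
a=cv2.resize(c["pixels"][0:300,170:470],(400,400));b=cv2.resize(t["pixels"][130:250,350:470],(400,400),interpolation=cv2.INTER_CUBIC)
cv2.imwrite("pics/w6.png",np.hstack([a,b]))
E
```

```text
16.35 [0.54534236 0.20451429 0.19234266] [ 0.10332022 -0.01617271  0.42056274]
```

View pics/w6.png

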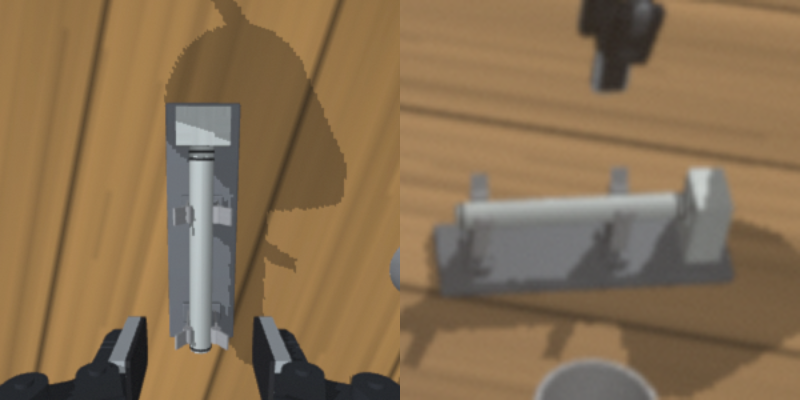

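The marker lies level in both clips with its shoulder against the block, and the gripper is clear.

```bash
python3 -c "
from bench import arm
print(arm.sign_off())"
```

```text
the job is handed in; nothing more can be done
None
```

The marker is docked in the rack, snapped into both clips with its nib in the socket and its shoulder against the cap block; the gripper is clear and the job was handed in at about 16.5 s (judging result not shown).

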